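# Close a slide drying box: key the quarter-turn fastener and hold the hatch on its seal

## Robot

A 6-joint arm with a two-finger parallel gripper is mounted at the origin on the work surface. World frame = base frame: x ahead of the robot, y to its left, z up, the work surface at z = 0. Lengths are in mm, angles in rad, forces in N, time in s.
With the tool pointing down it reaches from about 275 to 750 mm from the base axis. Payload 10.2 kg.
Tool frame: the origin (TCP) lies at the very end of the fingers, on their centre line; the grasp point (between the pads) lies 19 mm behind it (ctrl.grip_depth is the distance from the TCP to the grasp point, in mm); z points along the fingers, x is the direction in which the jaws open and shut, and the axes are right-handed (so a half turn about z gives the same grasp; the last joint's range is limited). The gripper opens to 85 mm and grips with 20 to 120 N. Pads are 22 mm wide; open, the fingers measure 114 mm over their backs; the gripper's body (76 mm by 85 mm) begins 54 mm behind the grasp point. The pads swing forward as they close: fully open they stand 13 mm farther back than shut.
Start: joints at [-1.572, 0.313, 1.498, -0, 1.331, -0.223], TCP at [115.479, -512.148, 231.294] pointing down, gripper open.
Joint ranges: [-2.94, 2.94], [-0.97, 2.17], [0.19, 2.56], [-1.23, 4.37], [0.02, 3.11], [-2.88, 2.88]. Speed limits (rad/s): [2.39, 2.39, 3.01, 3.14, 3.14, 3.14].

## Interface

Orientations are given as a unit quaternion [w, x, y, z].
In Python, from rig import ctrl gives the robot as it stands.
- The arm moves only by the tool play_rows, never from a script. Its argument "motion" is a list of rows, each a list of 2 entries, a list of its own where there are three numbers: the shift along the tool's x, y, z in mm, then the turn, a rotation vector about the tool's x, y, z in degrees. A call has 1 to 20 rows; each row shifts and turns the commanded pose from where the row before left it, along the tool's axes as they then stand; what a row does not reach is not made up. A row lasts 1/12 s, in which the tool goes at most 41.7 mm and 7.16 degrees, less where a joint would pass 70% of its speed; a pose out of reach is approached as far as the arm can. A call with a gripper value outside its range is refused whole. "fingers" is the finger opening in mm, from 0 to 85.4, set as the call begins (left out, the last holds). The fingers move at their own pace and stop on an object; "squeeze" is the grip in N (left out, the last holds). Time passes only in rows, so rows that do not move let the fingers close. It gives the time, the measured TCP pose, the force and the opening at its end, in the units of the state.
- ctrl.sense(): the state, without advancing time (a new reading comes with each control period).
- ctrl.capture(name): name is "scene" or "side" or "wrist"; returns the picture (480x640x3 uint8, red, green, blue); there is no depth.
- ctrl.get_calibration(name): a dict with "K" (3x3 intrinsics, pixels), "R" (3x3) and "t" (3): a world point X has camera coordinates R X + t; the wrist camera has in their place "tool_from_camera" (4x4, takes a point from camera to tool coordinates, whose origin is the TCP and whose axes are the tool frame's). Camera axes: x right, y down, z forward; pixel columns grow to the right and rows downward; lengths in mm; the calibration is good to about 2 mm. A picture is of the moment at which its call begins: read the wrist's pose just before it. get_calibration takes no time and is no camera call.
- ctrl.finish_job(): hands the job in, once; it reports no verdict.
Trained networks look in the newest picture that a camera, given by its name, has taken for a name from the list of things; names that differ only in an ending like _2 or _b are one class to them, and where a whole thing is asked for, a point or a joint stands for the part that bears it (a point fixed in the world has none). Each returns a list of dicts, best first, with "p" (0 to 1); they miss things now and then, are a little off and sometimes report something else, mostly with a low value. They report only what shows in the picture. A call takes as long as a camera call.
- ctrl.spot_in(camera, name): "position" ([column, row] as shares, 0 to 1, of the picture: columns of its width, rows of its height, amid what is visible of it).
The state is a dict: "time_s": time; "joints": joint angles; "dq": joint speeds; "tau": joint torques, N m; "eef_pos": TCP position; "ee_rot": TCP orientation; "force": force on the tool from outside, world axes, zero at the start; "wrist_torque": the same for the moment, N m; "grip_width": opening from 0.0 (shut) to 1.0 (fully open).
Only numpy, scipy, OpenCV 4.12 (cv2) and the standard library are available. Lean on these libraries where they do the work, as an engineer would, in place of code of your own. Each camera call takes 0.05 s, during which the arm holds its last target. There are 200 camera calls.

## Task

The slide drying box is loaded: swing its blue hatch down until it rests on the catch, then turn the red quarter-turn fastener on it clockwise until the white line along its bar lines up with the two white marks on the hatch. Then press the hatch down fully home against the frame, squeezing the sprung seal, and finish while you are still pressing it there. Leave the bottle, dishes, slide box and brush around it where they are.

Things in the scene. Friction and masses are not known exactly. Their poses are not given: they have to be found in the camera images.
- drybox: white fixed box, 220 (x) x 200 (y) mm, 90 mm tall without hatch; origin: centre of its underside; -x side faces the robot at yaw 0 (yaw within 0.35 rad); z up. Open top. Inside, slide racks and, under the fastener, a steel bridge with a slot along x. A black sprung seal strip stands 8 mm proud of the near rim: 3.6 N starts to squeeze it, 10 N makes it flush
- hatch (a joint): angle of the blue hatch (rad): 0 fully home, grows as its near edge swings up, to 1.2; stiff hinge (0.55 N m) stays anywhere; starts at 0.45 to 0.9. Fastener not aligned: it stops at about 0.1, its key blade standing on the bridge. Aligned: it can be pressed to 0 (about 10 N on the tab, 18 N on the fastener; 5 N on the tab keeps it); let go, the seal lifts it to about 0.03
- hatch_hinge (a point): middle of the hatch's hinge axis, at box x +100, y 0, z 90 mm. Its axes are the hatch's own: -x runs from the hinge along the hatch to its near edge, y is the hinge axis, z the outer normal. The hatch plate is 205 mm (x, from the hinge) x 200 mm (y), its underside at z 0, its top face at z 8 mm
- hatch_tab (a point): centre of the top face of the yellow press tab that sticks out 25 mm in the middle of the hatch's near edge (tab 70 mm wide, 8 mm thick); it lies at x -218 mm, y 0, z +8 mm in the hatch's axes
- fastener (a joint): angle of the red fastener (rad), clockwise from above: at 0 its bar lies along the hinge (y); at 1.571 the bar and its white line point along the hatch's x, in line with the two white marks: aligned. Starts at 0 to 0.45, can be turned past the marks to 2.4, turns easily (0.05 N m), stays where left
- fastener_top (a point): centre of the top of the fastener's red grip bar, on its axis, which is square to the hatch at x -120, y 0 mm in the hatch's axes; 38 mm above the hatch's top face. The bar is 44 mm long (this point's y), 14 mm wide (its x) and stands 6 to 38 mm above the top face, over a steel disc 46 mm across, 6 mm thick
- reagent: brown dropper bottle, diameter 44 mm, 85 mm tall, loose, beside the box on its +y side; origin at the centre of its underside; not to be disturbed
- petri: clear stack of small dishes, diameter 55 mm, 45 mm tall, loose, beside the box on its -y side; origin at the centre of its underside; not to be disturbed
- slidebox: grey closed slide box lying flat, 92 x 162 mm, 33 mm tall, loose, to the right; origin at the centre of its underside; not to be disturbed
- brush: small brush lying flat, 160 mm long, loose, to the left; not to be disturbed

How it is judged:
By the outcome, as a careful person would: the job done as asked, in the order asked, and still so for the second after the job is handed in, while the arm keeps its last pose, push and grip.
It also fails if it takes over 58 s, if anything falls off the work surface, if the arm or the gripper's body presses on something with over 40 N, if the wrist force passes 120 N, or if a joint passes its speed limit or range.

## Working session

There is one attempt and no reset: what is moved stays moved. The work goes in short steps, Python scripts to look and compute and a tool call to move; the robot and the scene stay as the last step left them, time stands still between calls to the robot, and variables do not carry over. Pictures are saved under pics/ and viewed, about 8 in all and at most 12, crops included, and the job is handed in when it is done.

Besides the shell and the picture viewer there is one more tool, called as name([rows], argument=value, ...), one row to a line, values as JSON. play_rows: Moves the arm, as the interface text tells. Its arguments: {"type":"object","properties":{"motion":{"type":"array"},"fingers":{"type":"number"},"squeeze":{"type":"number"}},"required":["motion"]}

```bash
mkdir -p pics; ls
python3 - <<'E'
from rig import ctrl
import cv2
print(ctrl.sense())
for c in ["scene","side"]:
    im=ctrl.capture(c); cv2.imwrite(f"pics/{c}0.png",im[:,:,::-1])
    k=ctrl.get_calibration(c); print(c,k)
    for n in ["drybox","hatch","hatch_tab","fastener","fastener_top","hatch_hinge","reagent","petri"]:
        print(n,[(round(d["p"],2),round(d["position"][0]*640),round(d["position"][1]*480)) for d in ctrl.spot_in(c,n)[:2]])
print(ctrl.get_calibration("wrist"))
E
```

```text
pics
{'time_s': 0.0, 'joints': array([-1.57238957e+00,  3.13450178e-01,  1.49843413e+00, -2.17233986e-05,
        1.33097675e+00, -2.23395639e-01]), 'dq': array([-0.00126184, -0.00028409,  0.00151068, -0.00132534, -0.00113481,
        0.0014368 ]), 'tau': array([-5.14500916e-04, -4.12266684e+01, -2.59749091e+01, -1.99722881e-04,
        4.08172622e-03,  1.41187567e-05]), 'eef_pos': array([ 115.47920169, -511.88455744,  230.73609152]), 'ee_rot': array([-4.89379283e-04,  7.81022655e-01, -6.24502370e-01, -4.03520842e-04]), 'force': array([-0.87807111,  0.53259103, -0.8289012 ]), 'wrist_torque': array([-0.00681724, -0.07913795, -0.00781447]), 'grip_width': 1.0001284896786036}
scene {'K': array([[481.97922684,   0.        , 318.7607872 ],
       [  0.        , 481.97922684, 232.81401499],
       [  0.        ,   0.        ,   1.        ]]), 'R': array([[-0.35498886,  0.93485853, -0.00473695],
       [ 0.74550468,  0.28002188, -0.60482271],
       [-0.56409722, -0.21823675, -0.79634606]]), 't': array([ 160.2967901 , -328.85868405, 1573.52268613])}
drybox [(0.9, 256, 238)]
hatch [(0.78, 252
[... 690 characters left out ...]
0.34, 505, 203)]
fastener [(0.64, 337, 162)]
fastener_top [(0.94, 340, 164)]
hatch_hinge [(0.64, 338, 161)]
reagent [(0.95, 304, 256), (0.19, 341, 164)]
petri [(0.85, 387, 180)]
{'K': array([[422.95174263,   0.        , 316.84007623],
       [  0.        , 422.95174263, 242.66097745],
       [  0.        ,   0.        ,   1.        ]]), 'tool_from_camera': array([[ 9.99999733e-01,  8.12876563e-05, -7.25880737e-04,
         7.73090043e-02],
       [ 1.48793366e-04,  9.50278911e-01,  3.11400014e-01,
        -7.91999170e+01],
       [ 7.15102134e-04, -3.11400039e-01,  9.50278646e-01,
        -1.42830255e+02],
       [ 0.00000000e+00,  0.00000000e+00,  0.00000000e+00,
         1.00000000e+00]])}
```

Run:
```python
import cv2,numpy as np
a=cv2.imread("pics/scene0.png")[130:330,120:400]; b=cv2.imread("pics/side0.png")[80:330,200:500]
cv2.imwrite("pics/a0.png",cv2.resize(a,(784,560),interpolation=cv2.INTER_CUBIC))
cv2.imwrite("pics/b0.png",cv2.resize(b,(720,600),interpolation=cv2.INTER_CUBIC))
```

```text
(no output)
```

View pics/a0.png

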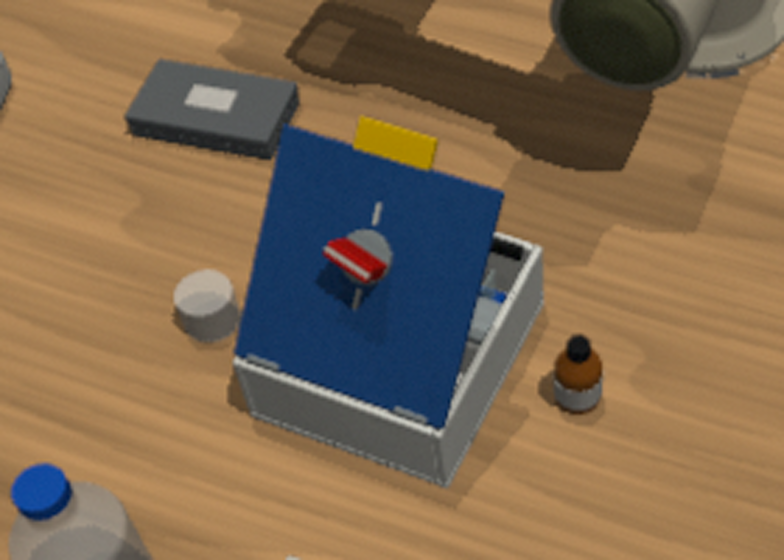

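View pics/b0.png

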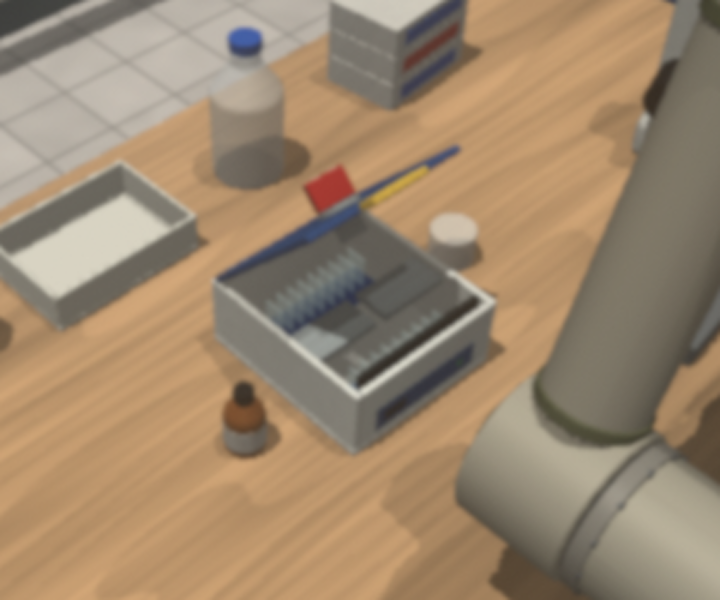

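The scene view shows the hatch open, with the red bar near crop (353,258) lying roughly along the hinge and the tab at (397,142). The side view shows the box corners clearly. I'll fit the box pose and hatch angle from these corners.

```bash
cat > fit.py <<'E'
from rig import ctrl
import numpy as np
from scipy.optimize import least_squares
from scipy.spatial.transform import Rotation as Ro
def frames(p):
    x,y,yaw,h=p[:4]
    B=np.eye(4); B[:3,:3]=Ro.from_euler('z',yaw).as_matrix(); B[:3,3]=[x,y,0]
    H=np.eye(4); H[:3,:3]=Ro.from_euler('y',h).as_matrix(); H[:3,3]=[100,0,90]
    return B,B@H
def ap(T,q): return T[:3,:3]@np.array(q,float)+T[:3,3]
cal={c:ctrl.get_calibration(c) for c in("scene","side")}
def px(c,X):
    k=cal[c]; v=k["K"]@(k["R"]@X+k["t"]); return v[:2]/v[2]
E
python3 - <<'E'
from fit import *
P=[("scene","H",(-205,-100,8),(285,126)),("scene","H",(-205,100,8),(502,192)),
("scene","B",(110,100,0),(447,483)),("scene","B",(110,-100,0),(255,415)),("scene","B",(-110,100,90),(543,248)),
("scene","H",(-230,-35,8),(360,117)),("scene","H",(-230,35,8),(437,137)),
("side","B",(-110,100,0),(355,452)),("side","B",(-110,100,90),(357,393)),("side","B",(-110,-100,90),(494,298)),("side","B",(110,100,90),(215,280)),("side","B",(110,100,0),(218,325)),("side","B",(-110,-100,0),(491,347)),
("side","H",(-205,-100,4),(460,149))]
def uv(c,q): return np.array(q)/(2.8 if c=="scene" else 2.4)+([120,130] if c=="scene" else [200,80])
def res(p,full=False):
    B,H=frames(p); r=[px(c,ap(B if f=="B" else H,q))-uv(c,m) for c,f,q,m in P]
    a=p[4]
    for s,m in((1,(372,275)),(-1,(330,249))):  # white line ends; guess: bar along y at 0, clockwise
        r.append(px("scene",ap(H,(-120+s*20*np.sin(a),s*20*np.cos(a),46)))-uv("scene",m))
    return np.array(r) if full else np.ravel(r)
s=least_squares(res,[450,0,0,.7,.2],loss="soft_l1"); print(s.x); print(res(s.x,True).round(1))
B,H=frames(s.x); print("tab",ap(H,(-218,0,8)),"top",ap(H,(-120,0,46)),"hinge",ap(H,(0,0,0)))
for h in(.1,0):
    _,H=frames([*s.x[:3],h]); print(h,"tab",ap(H,(-218,0,8)),"ftop",ap(H,(-120,0,46)))
E
```

```text
[ 5.73677136e+02 -1.11813837e+02 -1.79511978e-02  7.08624967e+00
  2.48955362e-01]
[[-0.9 -0.5]
 [ 0.4 -0.3]
 [ 0.3  2.5]
 [-2.2  1.3]
 [-0.8 -0.9]
 [-0.3 -0.3]
 [-0.1  0.7]
 [-0.6  2. ]
 [ 0.4  2.4]
 [ 1.3  0.5]
 [-2.3 -0.2]
 [-2.1  5.8]
 [-2.1  4.8]
 [ 1.   0.3]
 [-1.5 -0.4]
 [-0.9 -0.3]]
tab [ 528.03825816 -110.99447661  252.4043562 ] top [ 623.42492886 -112.70696556  208.28576109] hinge [ 673.66102452 -113.60886052   90.        ]
0.1 tab [ 457.58360349 -109.7295953   119.72371815] ftop [ 558.87135957 -111.54802718  147.7502016 ]
0 tab [ 455.69614834 -109.69570958   98.        ] ftop [ 553.68035874 -111.45483248  136.        ]
```

The fit gives hatch ≈ 0.80, the box near (574,-112) with yaw ≈ -0.02, and the fastener ≈ 0.25. I'll move above the tab and refine the pose with the wrist camera.

play_rows([
  [[0,0,-35],[0,0,0]],
  [[0,0,-35],[0,0,0]],
  [[0,0,-35],[0,0,0]],
  [[-19,-30,0],[0,0,0]],
  [[-19,-30,0],[0,0,0]],
  [[-19,-30,0],[0,0,0]],
  [[-19,-30,0],[0,0,0]],
  [[-19,-30,0],[0,0,0]],
  [[-19,-30,0],[0,0,0]],
  [[-19,-30,0],[0,0,0]],
  [[-19,-30,0],[0,0,0]],
  [[-19,-30,0],[0,0,0]],
  [[-19,-30,0],[0,0,0]],
  [[-19,-30,0],[0,0,0]],
  [[-19,-30,0],[0,0,0]],
  [[-19,-30,0],[0,0,0]],
  [[-19,-30,0],[0,0,0]],
  [[-19,-30,0],[0,0,0]],
  [[-19,-30,0],[0,0,0]],
], fingers=0)

```text
time_s: 2.48
eef_pos: [517.9, -108.4, 336.4]
ee_rot: [0.0, 0.781, -0.624, 0.0]
force: [0.0, -0.2, -0.4]
grip_width: 0.003
```

play_rows([
  [[0,0,0],[0,0,-6.9]],
  [[0,0,0],[0,0,-6.9]],
  [[0,0,0],[0,0,-6.9]],
  [[0,0,0],[0,0,-6.9]],
  [[0,0,0],[0,0,-6.9]],
  [[0,0,0],[0,0,-6.9]],
  [[0,0,0],[0,0,-6.9]],
  [[0,0,0],[0,0,-6.9]],
  [[0,0,0],[0,0,-6.9]],
  [[0,0,0],[0,0,-6.9]],
  [[0,0,0],[0,0,-6.9]],
  [[0,0,0],[0,0,0]],
  [[0,0,0],[0,0,0]],
])

```text
time_s: 3.57
eef_pos: [516.8, -110.0, 336.3]
ee_rot: [-0.0, 1.0, -0.014, -0.0]
force: [-0.0, 0.6, 0.5]
grip_width: 0.002
```

Run:
```python
from rig import ctrl
import cv2
s=ctrl.sense(); print(s["time_s"],s["eef_pos"],s["ee_rot"],s["force"],s["grip_width"])
im=ctrl.capture("wrist"); cv2.imwrite("pics/w0.png",im[:,:,::-1])
```

```text
3.5667 [ 516.83996234 -109.98963908  336.26372667] [-1.18341343e-05  9.99902667e-01 -1.39519161e-02 -3.36425455e-05] [-0.00193935  0.56869198  0.47641393] 0.001965036354014367
```

View pics/w0.png

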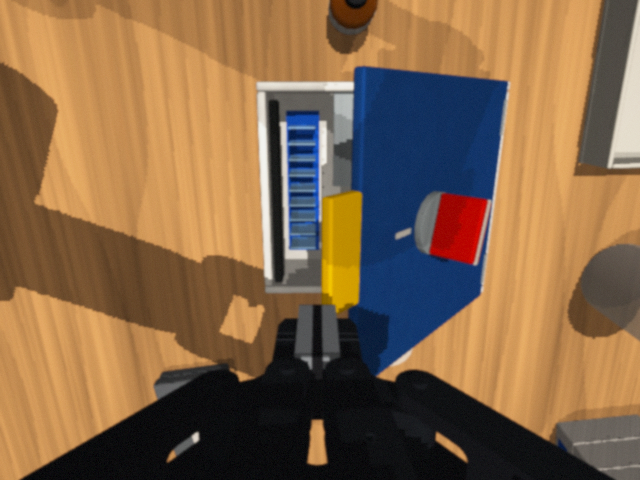

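The wrist view shows the box near rim corners at (259,84) and (266,292), the tab's outer edge near x=322, rows 197-303, and the fingertips at (318,310). I'll refit with these.

```bash
cat > ref.py <<'E'
from fit import *
W=ctrl.get_calibration("wrist")
def pxw(X,pos,q):
    R=Ro.from_quat([q[1],q[2],q[3],q[0]]).as_matrix(); T=W["tool_from_camera"]
    c=T[:3,:3].T@(R.T@(X-pos)-T[:3,3]); v=W["K"]@c; return v[:2]/v[2]
E
python3 - <<'E'
from ref import *
pos=np.array([516.84,-109.99,336.26]); q=[0,.9999,-.01395,0]
P=[("scene","H",(-205,-100,8),(285,126)),("scene","H",(-205,100,8),(502,192)),
("scene","B",(110,100,0),(447,483)),("scene","B",(-110,100,90),(543,248)),
("scene","H",(-230,-35,8),(360,117)),("scene","H",(-230,35,8),(437,137)),
("side","B",(-110,100,90),(357,393)),("side","B",(-110,-100,90),(494,298)),("side","B",(110,100,90),(215,280)),
("side","H",(-205,-100,4),(460,149)),
("w","B",(-110,100,90),(258,83)),("w","B",(-110,-100,90),(265.5,292)),("w","H",(-205,100,0),(356,68)),("w","H",(0,100,8),(507,82)),("w","H",(0,-100,8),(483,292))]
def uv(c,q):
    if c=="w": return np.array(q)
    return np.array(q)/(2.8 if c=="scene" else 2.4)+([120,130] if c=="scene" else [200,80])
def res(p,full=False):
    B,H=frames(p); r=[]
    for c,f,qq,m in P:
        X=ap(B if f=="B" else H,qq); r.append((pxw(X,pos,q) if c=="w" else px(c,X))-uv(c,m))
    a=p[4]
    for s,m in((1,(372,275)),(-1,(330,249))):
        r.append(px("scene",ap(H,(-120+s*20*np.sin(a),s*20*np.cos(a),46)))-uv("scene",m))
    return np.array(r) if full else np.ravel(r)
s=least_squares(res,[574,-112,0,.8,.2],loss="soft_l1"); print(s.x); print(res(s.x,True).round(1).tolist())
B,H=frames(s.x); 
for z in(0,8):
  for y in (35,-35): print(pxw(ap(H,(-230,y,z)),pos,q))
for h in(s.x[3],.6,.4,.2,.1,0):
    _,H=frames([*s.x[:3],h]); print(h,"tab",ap(H,(-218,0,8)).round(1),"ftop",ap(H,(-120,0,46)).round(1))
E
```

```text
[ 5.74502433e+02 -1.12954980e+02 -2.60131828e-02  8.26610481e-01
  2.46647893e-01]
[[-2.2, -0.5], [-0.9, 0.3], [-0.8, 2.8], [-1.2, -0.5], [-1.7, -0.2], [-1.4, 1.1], [-0.1, 1.9], [1.3, 0.5], [-2.1, -0.9], [0.2, -1.7], [-1.3, -1.6], [0.4, 1.6], [-2.0, -1.7], [3.4, -1.4], [-0.8, 3.5], [-2.9, 0.3], [-2.4, 0.3]]
[321.75150068 196.30103791]
[321.56155195 315.2270195 ]
[333.27450872 198.44880334]
[332.0356869  319.73498923]
0.826610481087447 tab [ 532.7 -111.9  255.8] ftop [ 627.  -114.3  209.4]
0.6 tab [ 499.1 -111.   219.7] ftop [ 601.4 -113.7  195.7]
0.4 tab [ 476.9 -110.4  182.3] ftop [ 581.9 -113.1  179.1]
0.2 tab [ 462.5 -110.   141.2] ftop [ 566.  -112.7  158.9]
0.1 tab [ 458.4 -109.9  119.7] ftop [ 559.7 -112.6  147.8]
0 tab [ 456.5 -109.9   98. ] ftop [ 554.5 -112.4  136. ]
```

play_rows([
  [[10,1,28],[0,0,0]],
  [[9,0,28],[0,0,0]],
  [[0,0,21],[0,0,0]],
  [[-7,0,7.5],[0,0,0]],
  [[-7,0,7.5],[0,0,0]],
  [[-7,0,7.5],[0,0,0]],
  [[-7,0,7.5],[0,0,0]],
  [[-6,0,7],[0,0,0]],
  [[-4.5,0,7.5],[0,0,0]],
  [[-4.5,0,7.5],[0,0,0]],
  [[-4.5,0,7.5],[0,0,0]],
  [[-4.5,0,7.5],[0,0,0]],
  [[-4,0,7],[0,0,0]],
  [[-3,0,8],[0,0,0]],
  [[-3,0,8],[0,0,0]],
  [[-3,0,8],[0,0,0]],
  [[-3,0,8],[0,0,0]],
  [[-2.5,0,7],[0,0,0]],
  [[-2,0,9],[0,0,0]],
  [[-1.5,0,7],[0,0,0]],
])

```text
time_s: 5.28
eef_pos: [461.5, -109.6, 129.3]
ee_rot: [-0.0, 1.0, -0.012, -0.0]
force: [0.9, 1.3, 0.3]
grip_width: 0.0
```

play_rows([
  [[0,0,2],[0,0,0]],
  [[0,0,2],[0,0,0]],
  [[0,0,1],[0,0,0]],
  [[0,0,0],[0,0,0]],
])

```text
time_s: 5.62
eef_pos: [462.0, -109.7, 125.3]
ee_rot: [0.0, 1.0, -0.012, 0.0]
force: [0.5, 0.1, 0.3]
grip_width: 0.002
```

play_rows([
  [[0,0,1.5],[0,0,0]],
  [[0,0,1.5],[0,0,0]],
  [[0,0,1],[0,0,0]],
  [[0,0,0],[0,0,0]],
])

```text
time_s: 5.95
eef_pos: [461.9, -109.7, 121.3]
ee_rot: [0.0, 1.0, -0.012, 0.0]
force: [-0.5, -0.5, 0.7]
grip_width: 0.001
```

Run:
```python
from rig import ctrl
import cv2,numpy as np
print(ctrl.sense()["force"])
a=ctrl.capture("wrist"); b=ctrl.capture("side")[80:330,200:500]
o=np.hstack([cv2.resize(a,(480,360)),cv2.resize(b,(320,360))])
cv2.imwrite("pics/m1.png",o[:,:,::-1])
```

```text
[-0.51124517 -0.53044829  0.71743205]
```

View pics/m1.png

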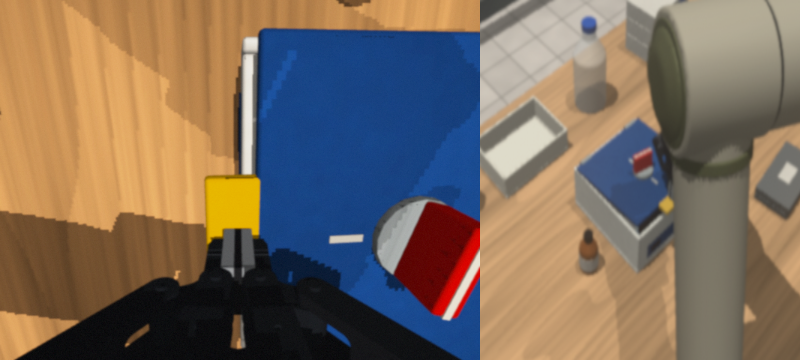

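The hatch is down with the tips over the yellow tab, and the fastener bar is at an angle at (440,255) in the wrist picture. I'll feel for the catch.

play_rows([
  [[0,0,1],[0,0,0]],
  [[0,0,1],[0,0,0]],
  [[0,0,0],[0,0,0]],
])

```text
time_s: 6.3
eef_pos: [461.9, -109.7, 120.1]
ee_rot: [0.0, 1.0, -0.012, 0.0]
force: [-4.3, 0.9, 10.0]
grip_width: 0.003
```

play_rows([
  [[0,0,1],[0,0,0]],
  [[0,0,1],[0,0,0]],
  [[0,0,0],[0,0,0]],
])

```text
time_s: 6.55
eef_pos: [461.9, -109.8, 119.2]
ee_rot: [0.0, 1.0, -0.012, 0.0]
force: [-8.9, 1.6, 22.8]
grip_width: 0.001
```

play_rows([
  [[0,0,-20],[0,0,0]],
  [[0,0,-38],[0,0,0]],
  [[0,0,-38],[0,0,0]],
  [[0,0,-15],[0,0,0]],
  [[33,0,0],[0,0,0]],
  [[33,0,0],[0,0,0]],
  [[32,0,0],[0,0,0]],
  [[0,0,0],[0,0,0]],
  [[0,0,0],[0,0,0]],
], fingers=55)

```text
time_s: 7.3
eef_pos: [560.3, -111.9, 227.1]
ee_rot: [-0.0, 1.0, -0.012, -0.001]
force: [0.3, 1.2, -0.4]
grip_width: 0.644
```

Run:
```python
from ref import *
import cv2
s=ctrl.sense(); print(s["time_s"],s["eef_pos"],s["ee_rot"],s["force"],s["joints"])
im=ctrl.capture("wrist"); cv2.imwrite("pics/w2.png",im[:,:,::-1])
B,H=frames([574.5,-113,-.026,.1])
for n,p in dict(ftop=(-120,0,46),e1=(-120+22*np.sin(.247),22*np.cos(.247),46),e2=(-120-22*np.sin(.247),-22*np.cos(.247),46),tabL=(-230,35,8),near=(-205,100,8)).items(): print(n,pxw(ap(H,p),s["eef_pos"],s["ee_rot"]).round(1))
```

```text
7.3 [ 560.28065937 -111.88877811  227.11449149] [-3.34649450e-04  9.99930134e-01 -1.17903183e-02 -7.76700398e-04] [ 0.26544235  1.18141212 -0.35331726] [-4.02108929e-01  4.19512326e-01  1.35792779e+00  2.85140280e-05
  1.36584376e+00 -3.78533564e-01]
ftop [317.4 256. ]
e1 [327.3 218.8]
e2 [307.9 291.3]
tabL [126.7 184.6]
near [157.6  66.8]
```

View pics/w2.png

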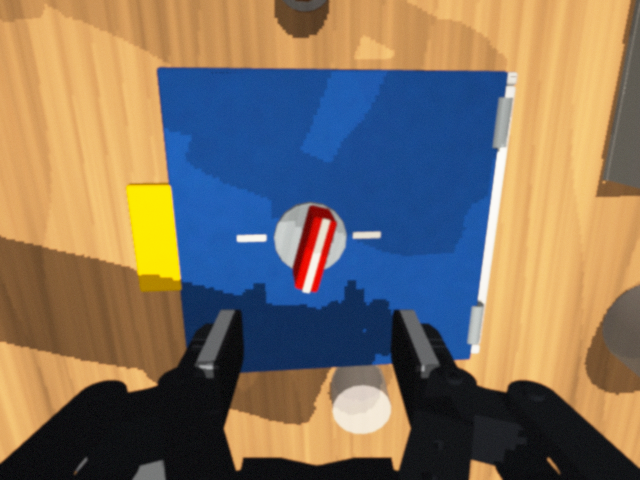

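The line ends at (327,221) and (306,292) match the prediction to about 2 px. Next I'll tilt square to the hatch, turn to the bar, descend, and grip.

play_rows([
  [[1.5,0.6,22],[0,0,0]],
  [[1.5,0,22.5],[0,0,0]],
  [[0,0,0],[0,-5.7,0]],
  [[0,0,0],[0,0,4.9]],
  [[0,0,0],[0,0,4.9]],
  [[0,0,0],[0,0,4.9]],
  [[0,0,15],[0,0,0]],
  [[0,0,15],[0,0,0]],
  [[0,0,15],[0,0,0]],
  [[0,0,10],[0,0,0]],
  [[0,0,5],[0,0,0]],
  [[0,0,0],[0,0,0]],
])

```text
time_s: 8.35
eef_pos: [556.1, -112.5, 123.6]
ee_rot: [0.006, 0.989, -0.14, -0.05]
force: [-0.8, -0.7, -0.5]
grip_width: 0.642
```

play_rows([
  [[0,0,0],[0,0,0]],
  [[0,0,0],[0,0,0]],
  [[0,0,0],[0,0,0]],
  [[0,0,0],[0,0,0]],
  [[0,0,0],[0,0,0]],
  [[0,0,0],[0,0,0]],
  [[0,0,0],[0,0,0]],
  [[0,0,0],[0,0,0]],
], fingers=0, squeeze=25)

```text
time_s: 9.02
eef_pos: [556.9, -112.6, 124.9]
ee_rot: [0.006, 0.989, -0.14, -0.049]
force: [-1.5, -0.3, 5.4]
grip_width: 0.157
```

play_rows([
  [[0,0,-0.5],[0,0,6]],
  [[0,0,0],[0,0,6.3]],
  [[0,0,0],[0,0,6.3]],
  [[0,0,0],[0,0,6.3]],
  [[0,0,0],[0,0,6.3]],
  [[0,0,0],[0,0,6.3]],
  [[0,0,0],[0,0,6.3]],
  [[0,0,0],[0,0,6.3]],
  [[0,0,0],[0,0,6.3]],
  [[0,0,0],[0,0,6.3]],
  [[0,0,0],[0,0,6.3]],
  [[0,0,0],[0,0,6.3]],
  [[0,0,0],[0,0,0]],
  [[0,0,0],[0,0,0]],
  [[0,0,0],[0,0,0]],
])

```text
time_s: 10.27
eef_pos: [556.6, -112.3, 124.5]
ee_rot: [-0.035, -0.699, 0.714, 0.036]
force: [-3.8, 1.9, 1.5]
grip_width: 0.162
```

Run:
```python
from ref import *
s=ctrl.sense(); q=s["ee_rot"]; R=Ro.from_quat([q[1],q[2],q[3],q[0]]).as_matrix()
B,H=frames([574.5,-113,-.026,.1]); v=H[:3,:3].T@R
print(s["time_s"],s["eef_pos"],s["force"],s["wrist_torque"],s["joints"][5],s["grip_width"]); print(v.round(3))
print("bar angle",np.arctan2(-v[1,0],v[0,0]))
```

```text
10.2667 [ 556.56894221 -112.32925933  124.54181039] [-3.83241922  1.93544117  1.51214717] [ 0.26147324  0.66638216 -0.04048998] 1.2159118608408481 0.16239645650248766
[[ 0.005 -1.    -0.   ]
 [-1.    -0.005  0.   ]
 [-0.     0.    -1.   ]]
bar angle 1.5658445250938753
```

play_rows([
  [[0,0,0],[0,0,0]],
  [[0,0,0],[0,0,0]],
  [[0,0,0],[0,0,0]],
  [[0,0,0],[0,0,0]],
  [[0,0,0],[0,0,0]],
  [[0,0,0],[0,0,0]],
  [[0,0,-10],[0,0,0]],
  [[0,0,-30],[0,0,0]],
  [[0,0,-30],[0,0,0]],
  [[0,0,-30],[0,0,0]],
  [[0,0,0],[0,0,0]],
  [[0,0,0],[0,0,0]],
], fingers=50)

```text
time_s: 11.27
eef_pos: [567.4, -113.0, 226.1]
ee_rot: [-0.034, -0.698, 0.715, 0.034]
force: [-0.5, -1.3, -0.1]
grip_width: 0.586
```

Run:
```python
from ref import *
import cv2
s=ctrl.sense(); print(s["time_s"],s["eef_pos"],s["ee_rot"],s["force"])
im=ctrl.capture("wrist"); cv2.imwrite("pics/w3.png",im[:,:,::-1])
B,H=frames([574.5,-113,-.026,.1])
for n,p in dict(ftop=(-120,0,46),e1=(-98,0,46),e2=(-142,0,46),tabL=(-230,35,8),tabR=(-230,-35,8),nearL=(-205,100,8)).items(): print(n,pxw(ap(H,p),s["eef_pos"],s["ee_rot"]).round(1))
```

```text
11.2667 [ 567.43919898 -112.975583    226.07716132] [-0.03392551 -0.69770376  0.71478241  0.03383224] [-0.47571767 -1.29809069 -0.10338891]
ftop [316.2 254.3]
e1 [316.2 215.9]
e2 [316.1 290.6]
tabL [267.5 380.4]
tabR [364.5 380.5]
nearL [173.9 350.1]
```

View pics/w3.png

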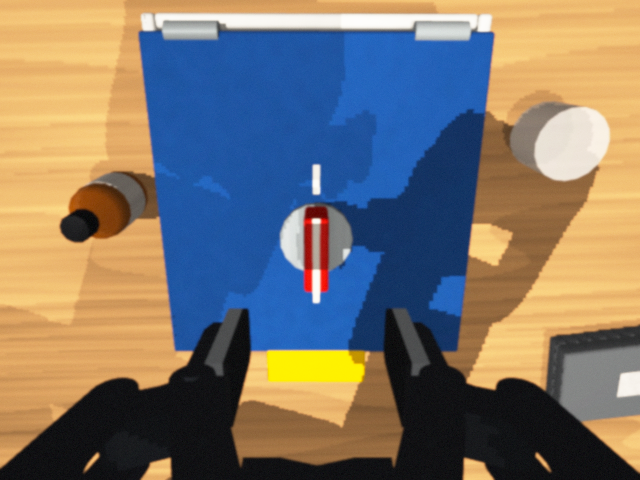

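The white line and both marks lie on column 316-317, so the fastener is aligned. Next: shut the fingers, go vertical, and move over the tab.

play_rows([
  [[0,0,0],[5.7,0,0]],
  [[0,22,0],[0,0,0]],
  [[0,30,0],[0,0,0]],
  [[0,30,0],[0,0,0]],
  [[-0.4,28.3,0],[0,0,0]],
  [[0,0,0],[0,0,0]],
  [[0,0,0],[0,0,0]],
  [[0,0,0],[0,0,0]],
  [[0,0,30],[0,0,0]],
  [[0,0,30],[0,0,0]],
  [[0,0,25],[0,0,0]],
  [[0,0,10],[0,0,0]],
  [[0,0,5],[0,0,0]],
  [[0,0,0],[0,0,0]],
], fingers=0)

```text
time_s: 12.48
eef_pos: [456.7, -109.6, 123.0]
ee_rot: [-0.0, -0.699, 0.716, 0.001]
force: [-0.4, -0.0, 0.2]
grip_width: 0.001
```

play_rows([
  [[0,0,3],[0,0,0]],
  [[0,0,3],[0,0,0]],
  [[0,0,3],[0,0,0]],
  [[0,0,3],[0,0,0]],
  [[0,0,0],[0,0,0]],
])

```text
time_s: 12.9
eef_pos: [456.5, -109.7, 111.8]
ee_rot: [-0.0, -0.698, 0.716, 0.0]
force: [0.5, 0.4, -0.7]
grip_width: -0.002
```

play_rows([
  [[0,0,2],[0,0,0]],
  [[0,0,2],[0,0,0]],
  [[0,0,2],[0,0,0]],
  [[0,0,2],[0,0,0]],
  [[0,0,1],[0,0,0]],
  [[0,0,1],[0,0,0]],
  [[0,0,0],[0,0,0]],
  [[0,0,0],[0,0,0]],
])

```text
time_s: 13.57
eef_pos: [456.3, -109.8, 102.1]
ee_rot: [-0.0, -0.699, 0.716, 0.0]
force: [-2.4, -0.5, 4.4]
grip_width: 0.005
```

play_rows([
  [[0,0,1],[0,0,0]],
  [[0,0,1],[0,0,0]],
  [[0,0,0.5],[0,0,0]],
  [[0,0,0],[0,0,0]],
  [[0,0,0],[0,0,0]],
])

```text
time_s: 13.98
eef_pos: [456.2, -109.8, 99.7]
ee_rot: [-0.0, -0.699, 0.716, 0.0]
force: [-4.3, -0.1, 6.1]
grip_width: 0.0
```

play_rows([
  [[0,0,1],[0,0,0]],
  [[0,0,1],[0,0,0]],
  [[0,0,0],[0,0,0]],
  [[0,0,0],[0,0,0]],
])

```text
time_s: 14.32
eef_pos: [456.2, -109.8, 98.0]
ee_rot: [-0.0, -0.699, 0.716, 0.0]
force: [-6.7, 0.3, 10.2]
grip_width: -0.002
```

play_rows([
  [[0,0,1],[0,0,0]],
  [[0,0,0],[0,0,0]],
  [[0,0,0],[0,0,0]],
])

```text
time_s: 14.57
eef_pos: [456.2, -109.8, 97.9]
ee_rot: [-0.0, -0.699, 0.715, 0.0]
force: [-10.1, 1.3, 21.6]
grip_width: -0.002
```

At z 97.9 (98 expected when home) the force jumped from 10 to 21.6 N with almost no travel, so the hatch is on the frame. One last look.

Run:
```python
from rig import ctrl
import cv2,numpy as np
a=ctrl.capture("scene")[130:330,120:400]; b=ctrl.capture("side")[80:330,200:500]
o=np.hstack([cv2.resize(a,(448,320),interpolation=cv2.INTER_CUBIC),cv2.resize(b,(352,320))])
cv2.imwrite("pics/end.png",o[:,:,::-1]); s=ctrl.sense(); print(s["time_s"],s["eef_pos"],s["force"])
```

```text
14.6667 [ 456.21618396 -109.8011013    97.88406601] [-10.54769505   1.67180691  20.95293118]
```

View pics/end.png

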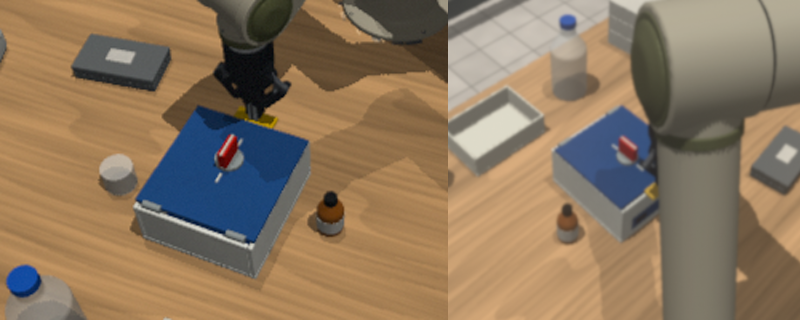

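The hatch is flat on the box, the bar at (228,152) is in line with its marks, the tips are on the tab, and the things around the box are in place.

```bash
python3 -c "
from rig import ctrl
print(ctrl.finish_job()); print(ctrl.sense()['force'])"
```

```text
the job is handed in; nothing more can be done
None
the job is handed in; nothing more can be done
```

The job is handed in at about 14.7 s, with the arm still pressing the hatch home.

- **Hatch onto the catch:** I swung it down with shut fingers on the tab. It stopped firmly at about 0.1 rad, where the force rose to 23 N.
- **Fastener:** I gripped the bar and turned it clockwise about 75°. The tool pose put it at 1.566 rad. A close wrist picture showed the white line and both marks in one line, within about 1 pixel.
- **Pressing home:** The tab went down past the catch height with no resistance, so the key went through the slot. It then squeezed the seal and stopped at z = 97.9 mm, against 98 mm expected. The last reading was about 21 N down, with a sideways drag of about 10 N.
- **Things around the box:** In the last pictures the bottle, dishes and slide box look undisturbed. I did not check the brush specifically, as it was outside the final crop, but the arm never went near it.

No check failed. The first camera fit had a few pixels of disagreement at the box's lower corners, and the wrist pictures resolved it. I got no force reading after handing in, because the rig takes no more calls then.

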